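# Screw the hose elbow into the humidifier port

### The arm

A 6-joint arm with a two-finger parallel gripper is mounted at the origin on the work surface. World frame = base frame: x ahead of the robot, y to its left, z up, the work surface at z = 0. Lengths are in m, angles in rad, forces in N, time in s.
With the tool pointing down it reaches from about 0.35 to 0.725 m from the base axis. Payload 4.3 kg.
Tool frame: the origin (TCP) lies between the finger pads; the fingertips stand 19 mm ahead of it and the grasp point (between the pads) is the TCP; z points along the fingers, y is the line along which they close (so a half turn about z gives the same grasp; the last joint's range is limited). The gripper opens to 85 mm and grips with 20 to 120 N. Pads are 22 mm wide; open, the fingers measure 114 mm over their backs; the gripper's body (76 mm by 85 mm) begins 54 mm behind the grasp point. The pads swing forward as they close: fully open they stand 13 mm farther back than shut.
Start: joints at [1.196, 0.377, 0.081, 1.274, 0, 1.46], TCP at [0.15, 0.555, 0.25] pointing down, gripper open.
Joint ranges: [-2.72, 2.72], [-0.84, 1.66], [-1.02, 1.22], [-1.77, 2.12], [-1.37, 1.28], [-3.14, 3.14]. Speed limits (rad/s): [2.57, 2.57, 3.14, 3.14, 3.14, 3.14].

### API

Orientations are given as a unit quaternion [x, y, z, w].
In Python, from rig import get_state, get_image, camera_info, finish_job, boxes_of gives the robot as it stands. The module is installed in compiled form; this text tells all that it offers.
- The arm moves only by the shell command python3 -m handwheel 'ROWS'. ROWS is JSON, a list of rows, each an object of numbers: "hand": the gripper command: -1 is shut, 1 is fully open, values between are in proportion; "tx", "ty", "tz": the shift along the tool's x, y, z as a fraction of full scale; "spin": the turn about the tool's z as a fraction of full scale. A call has 1 to 10 rows; each row is the pose to reach, as a shift and turn from the pose commanded when the call began, along the tool's axes at that moment; what a row does not reach only later rows make up. Full scale, the value 1, is 8 cm for a shift and 2 rad for a turn. A row lasts 1/10 s, in which the tool goes at most 50 mm and 8.59 degrees, less where a joint would pass 70% of its speed; a pose out of reach is approached as far as the arm can. A call with a number of a shift or a turn outside -1 to 1 is refused whole. A call with a gripper value outside its range is refused whole. The fingers move at their own pace and stop on an object; the grip force is fixed at half the most. Time passes only in rows, so rows that repeat a pose let the fingers close. It gives the time, the measured TCP pose, the force, the opening and the grip force at its end, in the units of the state.
- get_state(): the state, without advancing time (a new reading comes with each control period).
- get_image(name): name is "scene" or "top" or "wrist"; returns (picture, depth): 384x512x3 uint8, blue, green, red; 384x512 float32, m along the optical axis (not along the pixel's ray), 0 where there is no reading.
- camera_info(name): a dict with "K" (3x3 intrinsics, pixels), "R" (3x3) and "t" (3): a world point X has camera coordinates R X + t. Camera axes: x right, y down, z forward; pixel columns grow to the right and rows downward; lengths in m; the calibration is good to about 2 mm. A picture is of the moment at which its call begins: read the wrist's pose just before it. camera_info takes no time and is no camera call; for the wrist camera it gives the pose at the moment of the call.
- finish_job(): hands the job in; it is judged then, once.
Trained networks look in the newest picture that a camera, given by its name, has taken for a name from the list of things; names that differ only in an ending like _2 or _b are one class to them, and where a whole thing is asked for, a point or a joint stands for the part that bears it (a point fixed in the world has none). Each returns a list of dicts, best first, with "conf" (0 to 1); they miss things now and then, are a little off and sometimes report something else, mostly with a low value. They report only what shows in the picture. A call takes as long as a camera call.
- boxes_of(camera, query): "location" ([x, y, z] in m, in world coordinates, good to about 4 mm: the middle of the surface that is visible of it).
The state is a dict: "time_s": time; "joint_pos": joint angles; "joint_velocities": joint speeds; "tau": joint torques, N m; "position": TCP position; "eef_rot": TCP orientation; "ft_force": force on the tool from outside, world axes, zero at the start; "ft_torque": the same for the moment, N m; "finger_gap": finger opening in m; "gripper_force": force on a finger pad.
Only numpy, scipy, OpenCV 4.12 (cv2) and the standard library are available. Lean on these libraries where they do the work, as an engineer would, in place of code of your own. Each camera call takes 0.05 s, during which the arm holds its last target. There are 200 camera calls.

### The job

Fit the loose grey hose elbow into the twist port on top of the humidifier: set its foot in the port, feel for where the thread starts and lets it drop in, then screw it clockwise (seen from above) until the seal pushes back, and stop with its nozzle pointing straight along the fin. Never force it or crush the seal, let go of it there, and leave the other things on the cart where they are.

Things in the scene. Friction and masses are not known exactly. Their poses are not given: they have to be found in the camera images.
- elbow_grip (a point): Middle of the head of the loose grey elbow, on its stem axis, 56 mm above its foot. z up along the stem, x along the nozzle. Head: block 28 mm (x) by 26 mm (y), 34 to 70 mm above the foot, to be gripped across y. Below it a 40 mm round collar (30 to 34 mm). It starts upright in a fixed white ring stand (32 mm high, 60 mm wide), collar on the stand's top, nozzle 20 degrees right to 90 left of +x.
- elbow_foot (a point): Centre of the underside of the elbow's stem; axes as elbow_grip. Stem: 20 mm diameter, nose chamfered, 30 mm long up to the collar. Two lugs on its +x and -x sides, 5 mm wide, reaching 15 mm from the axis, about 5 to 11 mm above the foot.
- nozzle_tip (a point): Centre of the open end of the elbow's nozzle, 50 mm from the stem axis; nozzle 20 mm thick, 56 mm above the foot; axes as elbow_grip.
- elbow: The whole elbow, plastic, about 60 g; origin at its foot, axes as elbow_grip.
- humidifier: White box fixed to the cart, 200 (x) by 170 (y) by 60 mm high, origin under its middle, z up. On the middle of its top stands the port's round grey boss, 43 mm wide, top (mouth) 95 mm above the cart. A thin upright grey fin (5 mm thick, top level with the mouth) runs from 32 to 77 mm from the port axis along +x.
- port_mouth (a point): Centre of the port's mouth; x along the fin, z up. Bore 24 mm wide. A steel lip level with the mouth has two opposite 8 mm slots for the lugs, at an angle not given: the right start has the nozzle 0.66 to 1.54 rad counter-clockwise (from above) of the fin, with 0.1 rad play either way. Off the slots the lugs rest on the lip, foot 5 mm below the mouth. It also drops in half a turn away: the wrong start.
- fin_end (a point): Outer end of the fin, at its top; axes of the humidifier.
- seal (a joint): Compression (m) of the rubber seal in the port: 0 free, 1.2 N per mm, 9 mm travel. Dropped in, the foot stands on it 16 mm below the mouth. Turned clockwise it runs free about 0.4 rad, then ramps draw it down 4 mm per rad against the seal, pressed 1 to 4.5 mm when the nozzle is along the fin. The ramps hold it when let go; a back stop bars turning counter-clockwise from the drop.
- organizer: Grey four-row pill organizer, 110 by 170 by 25 mm, loose bystander; origin under its middle.
- mug: White ceramic mug, 82 mm wide, 95 mm high, loose bystander; origin under its middle.
- bottle_a: Closed blue pill bottle, 42 mm wide, 78 mm high, loose bystander; origin under its middle.
- bottle_b: A second one like it.
- splitter: Chrome pill splitter, 50 by 85 by 21 mm, loose bystander; origin under its middle.
- jar: Small glass jar with aluminium lid, 60 mm wide, 70 mm high, loose bystander; origin under its middle.

How it is judged:
On the way:
1. the elbow has dropped through the slots of the port, on the start that leads to the fin (foot 13 mm or more below the mouth, within 4 mm of its axis, nozzle still turned from the fin) (z of elbow_foot in the frame of port_mouth below -0.013 m and horizontal distance between elbow_foot and port_mouth below 0.004 m and angle between the x axis of elbow_grip and the x axis of port_mouth, either way round above 0.5 rad and y of nozzle_tip in the frame of port_mouth above 0 m), for 0.05 s.
At the end, for the whole second after the job is handed in: The elbow stands upright (within 0.08 rad) in the port, drawn in by the thread (foot more than 16.5 mm below the mouth, within 4 mm of its axis) and pressing the seal by more than 0.3 mm, with its nozzle pointing along the fin within 0.12 rad (7 degrees), let go and at rest (angle between the x axis of elbow_grip and the x axis of port_mouth, either way round below 0.12 rad and x of nozzle_tip in the frame of port_mouth above 0.03 m and z of elbow_foot in the frame of port_mouth below -0.0165 m and horizontal distance between elbow_foot and port_mouth below 0.004 m and angle between elbow_grip's own z axis and vertical below 0.08 rad and value of joint seal above 0.0003 m and linear speed of elbow below 0.01 m/s); the robot touches nothing.
It fails at once if the elbow is forced against the humidifier or its port with more than 35 N (contact force between elbow and humidifier above 35 N).
It fails at once if the seal is crushed (pressed more than 8 mm) (value of joint seal above 0.008 m).
It fails at once if another thing on the cart is shifted by more than 30 mm (distance of any of organizer, mug, bottle_a, bottle_b, splitter, jar from where it was at the start of the episode above 0.03 m).
It also fails if it takes over 64 s, if anything falls off the work surface, if the arm or the gripper's body presses on something with over 40 N, if the wrist force passes 120 N, or if a joint passes its speed limit or range.

## Working session

There is one attempt and no reset: what is moved stays moved. The work goes in short steps, Python scripts to look and compute and a shell command to move; the robot and the scene stay as the last step left them, time stands still between calls to the robot, and variables do not carry over. Pictures are saved under pics/ and viewed, at most 10 in all, crops included, and the job is handed in when it is done.

```bash
mkdir -p pics; cat > h.py <<'E'
import numpy as np, cv2
from rig import *
from scipy.spatial.transform import Rotation as R
def cloud(name,save=None):
    ci=camera_info(name); im,d=get_image(name)
    if save: cv2.imwrite('pics/'+save,im)
    K,Rm,t=[np.array(ci[k]) for k in('K','R','t')]
    v,u=np.mgrid[:384,:512]
    P=np.stack([(u-K[0,2])/K[0,0]*d,(v-K[1,2])/K[1,1]*d,d],-1)
    W=(P-t)@Rm; W[d==0]=np.nan
    return im,W
E
python3 - <<'E'
from h import *
s=get_state();print(s)
for c in('top','scene'):
    im,W=cloud(c,c+'0.png'); np.save(c+'.npy',W)
    for q in('elbow_grip','nozzle_tip','elbow','port_mouth','fin_end','humidifier','mug','bottle_a','jar','organizer','splitter'):
        try: print(c,q,[(np.round(b['location'],3).tolist(),round(b['conf'],2)) for b in boxes_of(c,q)[:3]])
        except Exception as e: print(q,e)
E
```

```text
{'time_s': 0.0, 'joint_pos': array([1.19569063e+00, 3.78053050e-01, 7.96032554e-02, 1.27437856e+00,
       2.00816579e-05, 1.46049231e+00]), 'joint_velocities': array([-0.00031246,  0.00281824,  0.00017176, -0.00063589,  0.00015268,
        0.0006058 ]), 'tau': array([ 8.10616120e-05, -4.63603020e+01,  2.69876969e+01,  2.08861398e-02,
        9.54054303e-05,  8.95759541e-06]), 'position': array([0.15025036, 0.55438125, 0.24935777]), 'eef_rot': array([ 1.32014288e-01,  9.91247293e-01, -9.83820240e-04, -2.53923569e-04]), 'ft_force': array([-0.39751365, -0.20723546,  0.81037575]), 'ft_torque': array([-0.03620005,  0.06194509, -0.00769544]), 'gripper_force': 0.0, 'finger_gap': 0.08550891406083795}
top elbow_grip []
top nozzle_tip [([0.45, 0.146, 0.069], 0.79)]
top elbow [([0.45, 0.146, 0.065], 0.74)]
top port_mouth [([0.546, -0.124, 0.063], 0.78)]
top fin_end [([0.543, -0.128, 0.058], 0.96)]
top humidifier [([0.547, -0.124, 0.06], 0.91), ([0.705, 0.158, 0.068], 0.4)]
top mug [([0.379, 0.33, 0.026], 0.74)]
top bottle_a [([0.724, 0.027, 0.078], 0.68), ([0.658, 0.367, 0.029], 0.27)]
top jar
[... 179 characters left out ...]
, 0.156, 0.064], 0.5)]
scene nozzle_tip [([0.457, 0.154, 0.066], 0.66)]
scene elbow [([0.458, 0.154, 0.069], 0.68), ([0.669, 0.379, 0.022], 0.24)]
scene port_mouth [([0.57, -0.097, 0.059], 0.7)]
scene fin_end [([0.573, -0.096, 0.062], 0.86), ([0.398, 0.327, 0.062], 0.27)]
scene humidifier [([0.577, -0.099, 0.06], 0.82)]
scene mug [([0.399, 0.33, 0.061], 0.83), ([0.668, 0.374, 0.021], 0.41)]
scene bottle_a [([0.421, -0.342, 0.048], 0.79), ([0.743, 0.046, 0.053], 0.64)]
scene jar [([0.721, 0.175, 0.057], 0.84)]
scene organizer [([0.669, 0.379, 0.024], 0.94), ([0.457, 0.156, 0.065], 0.75)]
scene splitter [([0.381, 0.02, 0.024], 0.92), ([0.398, 0.332, 0.061], 0.74), ([0.458, 0.155, 0.064], 0.2)]
```

View pics/top0.png

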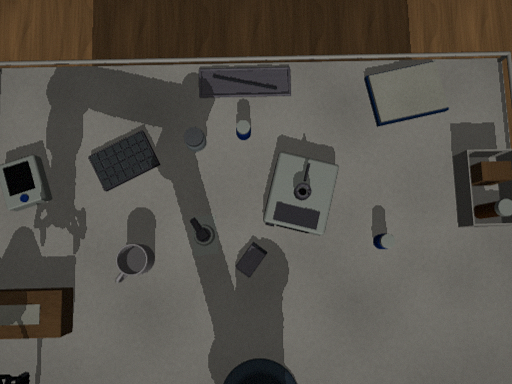

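```bash
python3 - <<'E'
from h import *
for c in('top','scene'):
    W=np.load(c+'.npy').reshape(-1,3); W=W[~np.isnan(W[:,0])]
    def reg(name,x0,x1,y0,y1,z0,z1):
        m=(W[:,0]>x0)&(W[:,0]<x1)&(W[:,1]>y0)&(W[:,1]<y1)&(W[:,2]>z0)&(W[:,2]<z1)
        p=W[m]
        if len(p)<5: print(c,name,len(p));return
        r=cv2.minAreaRect(p[:,:2].astype(np.float32))
        print(c,name,len(p),'med',np.round(np.median(p,0),4),'rect',np.round(r[0],4),np.round(r[1],4),round(r[2],1))
    reg('elbowtop',.35,.55,.06,.24,.080,.13)
    reg('headtop',.35,.55,.06,.24,.098,.13)
    reg('stand',.35,.55,.06,.24,.028,.034)
    reg('port',.4,.7,-.26,.02,.090,.101)
    reg('box',.4,.7,-.26,.02,.054,.066)
E
```

```text
top elbowtop 0
top headtop 0
top stand 106 med [0.4385 0.1355 0.0313] rect [0.4426 0.1403] [0.048  0.0507] 38.7
top port 163 med [ 0.5566 -0.1359  0.0949] rect [ 0.5761 -0.1303] [0.04   0.0942] 87.8
top box 4044 med [ 0.5471 -0.1275  0.0602] rect [ 0.5505 -0.1292] [0.1692 0.1993] 75.0
scene elbowtop 0
scene headtop 0
scene stand 73 med [0.451  0.1453 0.0318] rect [0.4459 0.1434] [0.0456 0.0494] 34.9
scene port 133 med [ 0.5622 -0.1338  0.0943] rect [ 0.5736 -0.1406] [0.0452 0.0936] 61.9
scene box 2138 med [ 0.5634 -0.1076  0.0598] rect [ 0.5505 -0.128 ] [0.1719 0.2005] 75.3
```

```bash
python3 - <<'E'
from h import *
for c in('top','scene'):
    W=np.load(c+'.npy').reshape(-1,3); W=W[~np.isnan(W[:,0])]
    m=(W[:,0]>.38)&(W[:,0]<.53)&(W[:,1]>.09)&(W[:,1]<.23)&(W[:,2]>.055)&(W[:,2]<.085)
    p=W[m]; r=cv2.minAreaRect(p[:,:2].astype(np.float32)); print(c,len(p),np.round(r[0],4),np.round(r[1],4),r[2],p.min(0),p.max(0))
    h=p[p[:,2]>.070]; print(np.median(h,0), np.round(cv2.minAreaRect(h[:,:2].astype(np.float32))[:],3) if 0 else cv2.minAreaRect(h[:,:2].astype(np.float32)))
    if c=='top':
        for k in p[np.argsort(p[:,0])]: print(np.round(k,3).tolist(),end=' ')
    # port
    for nm,z0,z1 in(('port',.09,.1),):
        m=(W[:,0]>.4)&(W[:,0]<.7)&(W[:,1]>-.26)&(W[:,1]<.02)&(W[:,2]>z0)&(W[:,2]<z1); q=W[m,:2]-[.5505,-.1286]
        a=-np.pi/12; Q=q@np.array([[np.cos(a),-np.sin(a)],[np.sin(a),np.cos(a)]])
        f=Q[(Q[:,0]>.035)]; print('fin',len(f),f.min(0),f.max(0),np.median(f,0)); b=Q[Q[:,0]<.03]; print('boss',b.min(0),b.max(0))
E
```

```text
top 199 [0.4593 0.151 ] [0.0646 0.0255] 32.12915802001953 [0.42693567 0.12468482 0.05549868] [0.48899469 0.17255712 0.07635167]
[0.44276986 0.14218635 0.07264056] ((0.4487500488758087, 0.14433003962039948), (0.0382608100771904, 0.0246700718998909), 38.698917388916016)
[0.427, 0.143, 0.067] [0.427, 0.146, 0.066] [0.429, 0.145, 0.076] [0.429, 0.142, 0.073] [0.429, 0.14, 0.07] [0.43, 0.138, 0.063] [0.432, 0.135, 0.07] [0.432, 0.137, 0.071] [0.432, 0.14, 0.071] [0.432, 0.143, 0.07] [0.432, 0.145, 0.072] [0.432, 0.133, 0.056] [0.432, 0.148, 0.07] [0.435, 0.132, 0.068] [0.435, 0.135, 0.07] [0.435, 0.14, 0.074] [0.435, 0.137, 0.069] [0.435, 0.13, 0.06] [0.435, 0.147, 0.074] [0.435, 0.143, 0.069] [0.435, 0.145, 0.069] [0.435, 0.151, 0.067] [0.437, 0.132, 0.074] [0.437, 0.129, 0.07] [0.437, 0.127, 0.067] [0.437, 0.135, 0.071] [0.437, 0.137, 0.073] [0.437, 0.142, 0.074] [0.437, 0.14, 0.07] [0.437, 0.145, 0.074] [0.438, 0.148, 0.071] [0.438, 0.15, 0.072] [0.44, 0.126, 0.074] [0.44, 0.129, 0.071] [0.44, 0.134, 0.074] [0.44, 0.132, 0.07] [0.44, 0.125, 0.063] [0.44, 0.137, 0.072] [0.44, 0.142, 0.0
[... 3329 characters left out ...]
 [0.484, 0.157, 0.055] [0.486, 0.167, 0.066] [0.486, 0.162, 0.063] [0.486, 0.164, 0.062] [0.487, 0.16, 0.056] [0.489, 0.162, 0.063] [0.489, 0.164, 0.063] fin 29 [ 0.03548864 -0.0028888 ] [0.07460903 0.00185107] [ 0.0562786  -0.00082608]
boss [-0.02093092 -0.0213503 ] [0.02134077 0.02059647]
scene 171 [0.4595 0.1549] [0.0649 0.0247] 39.27192306518555 [0.43001088 0.12877147 0.05510589] [0.48996726 0.17601921 0.07424227]
[0.44393885 0.14283161 0.07138139] ((0.4444834589958191, 0.14229686558246613), (0.026285912841558456, 0.02339501678943634), 37.03975296020508)
fin 34 [ 0.03524078 -0.00479188] [0.07532624 0.00735665] [0.05787852 0.00171554]
boss [-0.02262953 -0.0224521 ] [0.02122032 0.02293991]
```

```bash
for i in 1; do
python3 -m handwheel '[{"hand":1,"tx":-0.5,"ty":-0.4},{"hand":1,"tx":-0.98,"ty":-0.8},{"hand":1,"tx":-0.98,"ty":-0.8}]'
python3 -m handwheel '[{"hand":1,"tx":-0.5,"ty":-0.4},{"hand":1,"tx":-0.98,"ty":-0.8},{"hand":1,"tx":-0.98,"ty":-0.8}]'
python3 -m handwheel '[{"hand":1,"tx":-0.5,"ty":-0.4},{"hand":1,"tx":-0.98,"ty":-0.8},{"hand":1,"tx":-0.98,"ty":-0.8}]'
python3 -m handwheel '[{"hand":1,"tx":-0.5,"ty":-0.4},{"hand":1,"tx":-0.98,"ty":-0.8},{"hand":1,"tx":-0.98,"ty":-0.8}]'
python3 -m handwheel '[{"hand":1,"tx":-0.5,"ty":-0.4,"spin":-0.07},{"hand":1,"tx":-0.98,"ty":-0.8,"spin":-0.14},{"hand":1,"tx":-0.98,"ty":-0.8,"tz":0.3,"spin":-0.21},{"hand":1,"tx":-0.98,"ty":-0.8,"tz":0.6,"spin":-0.28},{"hand":1,"tx":-0.98,"ty":-0.8,"tz":0.8,"spin":-0.35},{"hand":1,"tx":-0.98,"ty":-0.8,"tz":0.8,"spin":-0.42},{"hand":1,"tx":-0.98,"ty":-0.8,"tz":0.8,"spin":-0.42},{"hand":1,"tx":-0.98,"ty":-0.8,"tz":0.8,"spin":-0.42}]'
done
python3 - <<'E'
from h import *
s=get_state(); Rm=R.from_quat(s['eef_rot']).as_matrix(); print(s['time_s'],s['position'],Rm.round(3),s['joint_pos'].round(3))
im,W=cloud('wrist','w1.png'); W=W.reshape(-1,3); W=W[~np.isnan(W[:,0])]
p=W[(W[:,0]>.38)&(W[:,0]<.53)&(W[:,1]>.09)&(W[:,1]<.23)&(W[:,2]>.053)&(W[:,2]<.085)]
h=p[p[:,2]>.069]
for q in(p,h): print(len(q),np.median(q,0).round(4),cv2.minAreaRect(q[:,:2].astype(np.float32)))
print(boxes_of('wrist','elbow_grip')[:1],boxes_of('wrist','nozzle_tip')[:1])
E
```

```text
1.2 [0.15046981 0.55497975 0.25032461] [[-0.965  0.262  0.   ]
 [ 0.262  0.965  0.   ]
 [-0.     0.    -1.   ]] [1.196 0.377 0.081 1.274 0.    1.461]
0 [nan nan nan] ((0.0, 0.0), (0.0, 0.0), 0.0)
0 [nan nan nan] ((0.0, 0.0), (0.0, 0.0), 0.0)
[] []$[0]: bad value
$[0]: bad value
$[0]: bad value
$[0]: bad value
$[0]: bad value
  return _methods._mean(a, axis=axis, dtype=dtype,
  ret = um.true_divide(
```

```bash

python3 -m handwheel '[{"hand":1,"tx":-0.5,"ty":-0.4,"tz":0,"spin":0},{"hand":1,"tx":-0.98,"ty":-0.8,"tz":0,"spin":0},{"hand":1,"tx":-0.98,"ty":-0.8,"tz":0,"spin":0}]'
```

```text
time_s: 1.65
position: [0.2113, 0.4686, 0.2501]
eef_rot: [0.135, 0.991, -0.002, 0.0]
ft_force: [-0.7, 0.5, 0.8]
finger_gap: 0.0855
gripper_force: 0.0
```

```bash

python3 -m handwheel '[{"hand":1,"tx":-0.5,"ty":-0.4,"tz":0,"spin":0},{"hand":1,"tx":-0.98,"ty":-0.8,"tz":0,"spin":0},{"hand":1,"tx":-0.98,"ty":-0.8,"tz":0,"spin":0}]'
python3 -m handwheel '[{"hand":1,"tx":-0.5,"ty":-0.4,"tz":0,"spin":0},{"hand":1,"tx":-0.98,"ty":-0.8,"tz":0,"spin":0},{"hand":1,"tx":-0.98,"ty":-0.8,"tz":0,"spin":0}]'
python3 -m handwheel '[{"hand":1,"tx":-0.5,"ty":-0.4,"tz":0,"spin":0},{"hand":1,"tx":-0.98,"ty":-0.8,"tz":0,"spin":0},{"hand":1,"tx":-0.98,"ty":-0.8,"tz":0,"spin":0}]'
python3 -m handwheel '[{"hand":1,"tx":-0.5,"ty":-0.4,"tz":0,"spin":-0.07},{"hand":1,"tx":-0.98,"ty":-0.8,"tz":0,"spin":-0.14},{"hand":1,"tx":-0.98,"ty":-0.8,"tz":0.3,"spin":-0.21},{"hand":1,"tx":-0.98,"ty":-0.8,"tz":0.6,"spin":-0.28},{"hand":1,"tx":-0.98,"ty":-0.8,"tz":0.8,"spin":-0.35},{"hand":1,"tx":-0.98,"ty":-0.8,"tz":0.8,"spin":-0.42},{"hand":1,"tx":-0.98,"ty":-0.8,"tz":0.8,"spin":-0.42},{"hand":1,"tx":-0.98,"ty":-0.8,"tz":0.8,"spin":-0.42}]'
python3 - <<'E'
from h import *
s=get_state(); Rm=R.from_quat(s['eef_rot']).as_matrix(); print(s['time_s'],s['position'],Rm.round(3),s['joint_pos'].round(3))
im,W=cloud('wrist','w1.png'); np.save('w1.npy',W); W=W.reshape(-1,3); W=W[~np.isnan(W[:,0])]
p=W[(W[:,0]>.38)&(W[:,0]<.53)&(W[:,1]>.09)&(W[:,1]<.23)&(W[:,2]>.053)&(W[:,2]<.085)]
h=p[p[:,2]>.069]
for q in(p,h):
  if len(q): print(len(q),np.median(q,0).round(4),cv2.minAreaRect(q[:,:2].astype(np.float32)))
print(boxes_of('wrist','elbow_grip')[:1],boxes_of('wrist','nozzle_tip')[:1])
E
```

```text
time_s: 1.95
position: [0.2706, 0.3873, 0.2505]
eef_rot: [0.135, 0.991, -0.001, 0.001]
ft_force: [-0.2, 0.7, -0.1]
finger_gap: 0.0847
gripper_force: 0.0
time_s: 2.25
position: [0.3298, 0.3055, 0.2506]
eef_rot: [0.135, 0.991, -0.0, 0.001]
ft_force: [-0.4, 0.3, -0.0]
finger_gap: 0.0853
gripper_force: 0.0
time_s: 2.55
position: [0.389, 0.2236, 0.2505]
eef_rot: [0.135, 0.991, -0.0, 0.001]
ft_force: [-0.9, 0.2, 0.1]
finger_gap: 0.0852
gripper_force: 0.0
time_s: 3.35
position: [0.4452, 0.145, 0.1866]
eef_rot: [-0.283, 0.959, 0.0, 0.0]
ft_force: [0.1, -0.2, -0.0]
finger_gap: 0.0854
gripper_force: 0.0
3.35 [0.44520031 0.14497425 0.18656818] [[-0.84  -0.543  0.001]
 [-0.543  0.84   0.001]
 [-0.001  0.    -1.   ]] [ 1.790e-01  1.940e-01 -3.380e-01  1.038e+00  1.000e-03 -3.950e-01]
1679 [0.4498 0.1492 0.0706] ((0.45859652757644653, 0.15325357019901276), (0.06467830389738083, 0.02590644732117653), 32.212013244628906)
883 [0.4422 0.143  0.0722] ((0.4481174945831299, 0.14667710661888123), (0.03993601351976395, 0.025841908529400826), 32.175479888916016)
[{'location': [0.4428, 0.1448, 0.0675], 'conf': 0.84}] [{'location': [0.4439, 0.1475, 0.0655], 'conf': 0.92}]
```

View pics/w1.png

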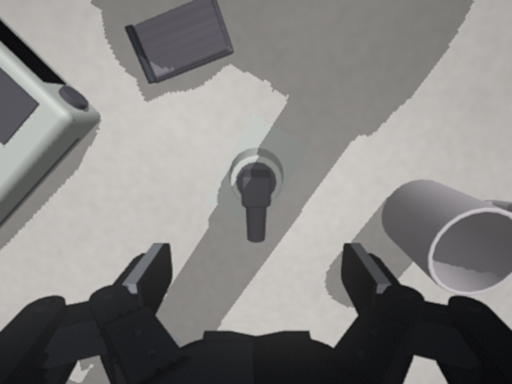

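```bash

python3 -m handwheel '[{"hand":1,"tx":0.028,"ty":0,"tz":0.4,"spin":0},{"hand":1,"tx":0.028,"ty":0,"tz":0.8,"spin":0},{"hand":1,"tx":0.028,"ty":0,"tz":0.8,"spin":0}]'
python3 -m handwheel '[{"hand":1,"tx":0,"ty":0,"tz":0.3,"spin":0},{"hand":1,"tx":0,"ty":0,"tz":0.6,"spin":0},{"hand":1,"tx":0,"ty":0,"tz":0.77,"spin":0},{"hand":1,"tx":0,"ty":0,"tz":0.77,"spin":0},{"hand":1,"tx":0,"ty":0,"tz":0.77,"spin":0}]'
python3 -m handwheel '[{"hand":-1,"tx":0,"ty":0,"tz":0,"spin":0},{"hand":-1,"tx":0,"ty":0,"tz":0,"spin":0},{"hand":-1,"tx":0,"ty":0,"tz":0,"spin":0},{"hand":-1,"tx":0,"ty":0,"tz":0,"spin":0},{"hand":-1,"tx":0,"ty":0,"tz":0,"spin":0},{"hand":-1,"tx":0,"ty":0,"tz":0,"spin":0},{"hand":-1,"tx":0,"ty":0,"tz":0,"spin":0},{"hand":-1,"tx":0,"ty":0,"tz":0,"spin":0}]'
```

```text
time_s: 3.8
position: [0.44, 0.1419, 0.1193]
eef_rot: [-0.283, 0.959, 0.0, -0.003]
ft_force: [-0.3, 0.3, 0.8]
finger_gap: 0.0854
gripper_force: 0.0
time_s: 4.3
position: [0.4441, 0.1426, 0.062]
eef_rot: [-0.283, 0.959, 0.0, 0.001]
ft_force: [0.4, -0.6, 0.3]
finger_gap: 0.0852
gripper_force: 0.0
time_s: 5.1
position: [0.4435, 0.1424, 0.0612]
eef_rot: [-0.284, 0.959, -0.0, 0.0]
ft_force: [-1.2, 0.1, 6.2]
finger_gap: 0.0253
gripper_force: 59.1
```

```bash

python3 -m handwheel '[{"hand":-1,"tx":0,"ty":0,"tz":-0.3,"spin":0},{"hand":-1,"tx":0,"ty":0,"tz":-0.65,"spin":0},{"hand":-1,"tx":0,"ty":0,"tz":-1,"spin":0},{"hand":-1,"tx":0,"ty":0,"tz":-1,"spin":0}]'
python3 -m handwheel '[{"hand":-1,"tx":0,"ty":0,"tz":-0.3,"spin":0},{"hand":-1,"tx":0,"ty":-0.3,"tz":-0.62,"spin":0},{"hand":-1,"tx":0.1,"ty":-0.6,"tz":-0.62,"spin":0},{"hand":-1,"tx":0.18,"ty":-0.89,"tz":-0.62,"spin":0}]'
python3 -m handwheel '[{"hand":-1,"tx":0.06,"ty":-0.3,"tz":0,"spin":0},{"hand":-1,"tx":0.12,"ty":-0.6,"tz":0,"spin":0},{"hand":-1,"tx":0.18,"ty":-0.89,"tz":0,"spin":0},{"hand":-1,"tx":0.18,"ty":-0.89,"tz":0,"spin":0},{"hand":-1,"tx":0.18,"ty":-0.89,"tz":0,"spin":0}]'
python3 - <<'E'
from h import *
s=get_state(); print(s['time_s'],s['position'],s['finger_gap'])
im,W=cloud('wrist','w2.png'); W=W.reshape(-1,3); W=W[~np.isnan(W[:,0])]
p=W[(abs(W[:,0]-.55)<.14)&(abs(W[:,1]+.128)<.14)]
for z0,z1 in((.055,.065),(.091,.099)):
  q=p[(p[:,2]>z0)&(p[:,2]<z1)]; print(len(q),cv2.minAreaRect(q[:,:2].astype(np.float32)) if len(q)>5 else 0)
a=-.26;Q=(q[:,:2]-[.5505,-.1286])@np.array([[np.cos(a),-np.sin(a)],[np.sin(a),np.cos(a)]])
b=Q[Q[:,0]<.028]; f=Q[Q[:,0]>.035]
if len(b): print(b.min(0),b.max(0))
if len(f): print(np.median(f,0),f.min(0),f.max(0),np.polyfit(f[:,0],f[:,1],1))
E
```

```text
time_s: 5.5
position: [0.4458, 0.1429, 0.1439]
eef_rot: [-0.284, 0.959, -0.0, 0.003]
ft_force: [-0.3, -0.1, -0.8]
finger_gap: 0.0249
gripper_force: 59.2
time_s: 5.9
position: [0.4702, 0.0741, 0.19]
eef_rot: [-0.284, 0.959, -0.0, 0.0]
ft_force: [0.4, 0.4, -0.4]
finger_gap: 0.0255
gripper_force: 59.3
time_s: 6.4
position: [0.4958, 0.0072, 0.1891]
eef_rot: [-0.283, 0.959, 0.001, -0.001]
ft_force: [0.5, -0.1, -0.1]
finger_gap: 0.0251
gripper_force: 59.3
6.4 [0.49576298 0.00715393 0.18905004] 0.02511616730989636
35253 ((0.5496022701263428, -0.12661904096603394), (0.1678730547428131, 0.19882020354270935), 75.0887680053711)
2412 ((0.5720937252044678, -0.14014612138271332), (0.04391693323850632, 0.09649433195590973), 60.11906051635742)
[-0.02361078 -0.02107004] [0.02110097 0.02289916]
[0.05513173 0.00148938] [ 0.0351713  -0.00202235] [0.07557577 0.00364175] [-0.00195113  0.00140806]
```

View pics/w2.png

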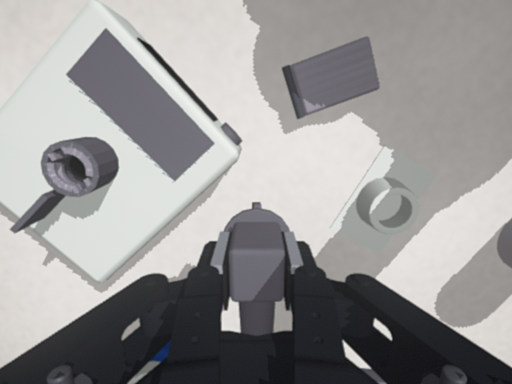

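```bash
python3 - <<'E'
import cv2
i=cv2.imread('pics/w2.png')[120:230,10:140]
i=cv2.convertScaleAbs(i,alpha=1.6)
cv2.imwrite('pics/w2c.png',cv2.resize(i,None,fx=5,fy=5,interpolation=cv2.INTER_CUBIC))
E
```

```text
(no output)
```

View pics/w2c.png

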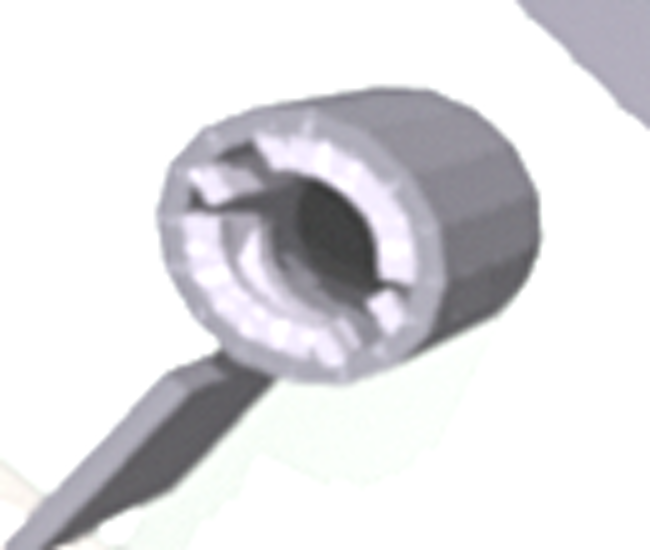

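```bash
python3 - <<'E'
from h import *
ci=camera_info('wrist');K,Rm,t=[np.array(ci[k]) for k in('K','R','t')]
def bp(u,v,z):
    c=-Rm.T@t; d=Rm.T@np.linalg.inv(K)@[u,v,1]; return c+d*(z-c[2])/d[2]
for z in(.095,.09):
    a=bp(10+222/5,120+180/5,z);b=bp(10+378/5,120+312/5,z)
    print(a,b,(a+b)/2,np.hypot(*(a-b)[:2]),np.degrees(np.arctan2(*(a-b)[1::-1])))
c=[bp(10+u/5,120+v/5,.095) for u,v in((300,230),(182,375),(25,550))]; print(c, np.degrees(np.arctan2(*(c[2]-c[1])[1::-1])))
E
```

```text
[ 0.54729217 -0.14159889  0.095     ] [ 0.55370698 -0.11330869  0.095     ] [ 0.55049957 -0.12745379  0.095     ] 0.029008362866506765 -102.77579162455008
[ 0.54987907 -0.14410229  0.09      ] [ 0.55644027 -0.11516646  0.09      ] [ 0.55315967 -0.12963438  0.09      ] 0.029670380466542783 -102.77579162455001
[array([ 0.54810139, -0.1286171 ,  0.095     ]), array([ 0.58017389, -0.13524385,  0.095     ]), array([ 0.6228334 , -0.14580194,  0.095     ])] -13.901176271793735
```

```bash

python3 -m handwheel '[{"hand":-1,"tx":0.06,"ty":-0.3,"tz":0,"spin":0},{"hand":-1,"tx":0.12,"ty":-0.6,"tz":0,"spin":0},{"hand":-1,"tx":0.174,"ty":-0.894,"tz":0,"spin":0}]'
python3 -m handwheel '[{"hand":-1,"tx":0.06,"ty":-0.3,"tz":0,"spin":-0.07},{"hand":-1,"tx":0.12,"ty":-0.6,"tz":0,"spin":-0.14},{"hand":-1,"tx":0.174,"ty":-0.894,"tz":0,"spin":-0.21},{"hand":-1,"tx":0.174,"ty":-0.894,"tz":0,"spin":-0.28},{"hand":-1,"tx":0.174,"ty":-0.894,"tz":0,"spin":-0.35},{"hand":-1,"tx":0.174,"ty":-0.894,"tz":0,"spin":-0.39},{"hand":-1,"tx":0.174,"ty":-0.894,"tz":0,"spin":-0.39},{"hand":-1,"tx":0.174,"ty":-0.894,"tz":0,"spin":-0.39}]'
python3 - <<'E'
from h import *
s=get_state(); Rm=R.from_quat(s['eef_rot']).as_matrix(); print(s['time_s'],s['position'],np.degrees(np.arctan2(-Rm[1,0],-Rm[0,0])),Rm[:,2],s['ft_force'],s['joint_pos'].round(2))
x=Rm[:,0];y=Rm[:,1];d=np.array([.5501,-.1279,s['position'][2]])-s['position'];print('tx,ty',d@x/.08,d@y/.08)
im,W=cloud('wrist','w3.png');im,W=cloud('top','t3.png')
im,W=cloud('scene','s3.png');cv2.imwrite('pics/s3c.png',cv2.resize(im[100:330,100:400],None,fx=2.5,fy=2.5))
E
```

```text
time_s: 6.75
position: [0.5234, -0.0597, 0.1899]
eef_rot: [-0.285, 0.959, 0.0, -0.0]
ft_force: [0.3, 0.4, -0.6]
finger_gap: 0.0252
gripper_force: 59.4
time_s: 7.55
position: [0.5507, -0.127, 0.19]
eef_rot: [-0.627, 0.779, 0.0, -0.0]
ft_force: [0.2, -0.0, -1.4]
finger_gap: 0.0249
gripper_force: 59.3
7.55 [ 0.55067373 -0.12702752  0.18996823] 77.61609859346605 [-6.67882918e-04  4.75157169e-04 -9.99999664e-01] [ 0.22413004 -0.00437416 -1.37124984] [-0.34  0.38 -0.07  1.12  0.   -1.69]
tx,ty 0.012190254218359522 0.0046658961342081594
```

View pics/s3c.png

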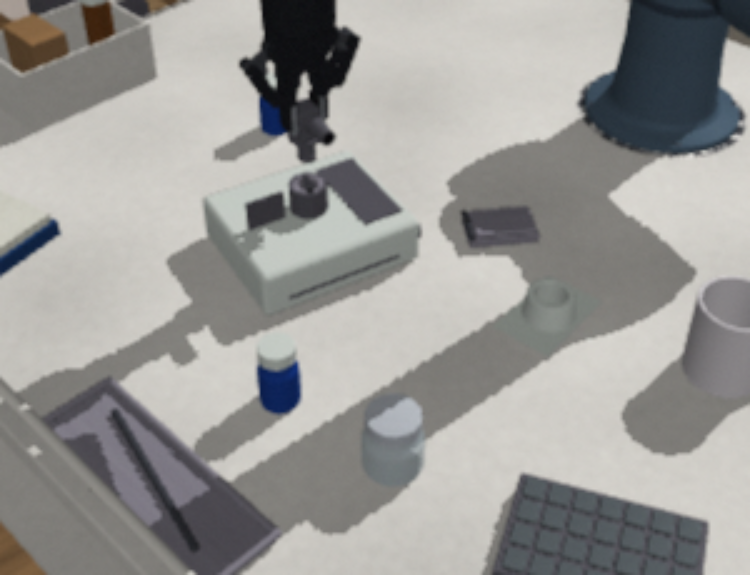

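```bash

python3 -m handwheel '[{"hand":-1,"tx":0.01,"ty":0.005,"tz":0.2,"spin":0},{"hand":-1,"tx":0.01,"ty":0.005,"tz":0.38,"spin":0},{"hand":-1,"tx":0.01,"ty":0.005,"tz":0.42,"spin":0},{"hand":-1,"tx":0.01,"ty":0.005,"tz":0.42,"spin":0},{"hand":-1,"tx":0.01,"ty":0.005,"tz":0.42,"spin":0}]'
python3 -m handwheel '[{"hand":-1,"tx":0,"ty":0,"tz":0.03,"spin":0},{"hand":-1,"tx":0,"ty":0,"tz":0.05,"spin":0},{"hand":-1,"tx":0,"ty":0,"tz":0.05,"spin":0}]'
python3 -m handwheel '[{"hand":-1,"tx":0,"ty":0,"tz":0.02,"spin":0},{"hand":-1,"tx":0,"ty":0,"tz":0.03,"spin":0},{"hand":-1,"tx":0,"ty":0,"tz":0.03,"spin":0}]'
```

```text
time_s: 8.2
position: [0.5507, -0.1287, 0.1573]
eef_rot: [-0.627, 0.779, -0.0, 0.0]
ft_force: [0.3, -0.5, -1.1]
finger_gap: 0.0254
gripper_force: 59.3
time_s: 8.5
position: [0.5504, -0.1287, 0.1527]
eef_rot: [-0.627, 0.779, -0.0, 0.0]
ft_force: [0.2, 0.6, -0.8]
finger_gap: 0.0249
gripper_force: 59.3
time_s: 8.8
position: [0.5503, -0.1286, 0.1501]
eef_rot: [-0.627, 0.779, 0.0, -0.0]
ft_force: [0.1, 0.0, -0.7]
finger_gap: 0.0254
gripper_force: 59.3
```

```bash

python3 -m handwheel '[{"hand":-1,"tx":0,"ty":0,"tz":0.02,"spin":0},{"hand":-1,"tx":0,"ty":0,"tz":0.02,"spin":0},{"hand":-1,"tx":0,"ty":0,"tz":0.02,"spin":0}]'
python3 -m handwheel '[{"hand":-1,"tx":0,"ty":0,"tz":0.015,"spin":0},{"hand":-1,"tx":0,"ty":0,"tz":0.015,"spin":0},{"hand":-1,"tx":0,"ty":0,"tz":0.015,"spin":0}]'
```

```text
time_s: 9.1
position: [0.5506, -0.1287, 0.1495]
eef_rot: [-0.627, 0.779, -0.0, 0.0]
ft_force: [-1.6, 0.3, 5.4]
finger_gap: 0.0251
gripper_force: 60.3
time_s: 9.4
position: [0.5507, -0.1288, 0.1492]
eef_rot: [-0.627, 0.779, -0.001, 0.0]
ft_force: [-3.5, 1.0, 11.2]
finger_gap: 0.0253
gripper_force: 61.2
```

```bash

python3 -m handwheel '[{"hand":-1,"tx":0,"ty":0,"tz":0,"spin":0.025},{"hand":-1,"tx":0,"ty":0,"tz":0,"spin":0.025},{"hand":-1,"tx":0,"ty":0,"tz":0,"spin":0.025}]' | sed -n '1,4p'
python3 -m handwheel '[{"hand":-1,"tx":0,"ty":0,"tz":0,"spin":0.025},{"hand":-1,"tx":0,"ty":0,"tz":0,"spin":0.025},{"hand":-1,"tx":0,"ty":0,"tz":0,"spin":0.025}]'  | sed -n '1,4p'
```

```text
time_s: 9.7
position: [0.5514, -0.129, 0.1492]
eef_rot: [-0.607, 0.795, -0.001, 0.001]
ft_force: [-1.6, 0.3, 8.4]
time_s: 10.0
position: [0.5519, -0.1291, 0.1491]
eef_rot: [-0.587, 0.809, -0.002, 0.001]
ft_force: [-0.3, 0.6, 7.4]
```

```bash

python3 -m handwheel '[{"hand":-1,"tx":0,"ty":0,"tz":0.01,"spin":0.025},{"hand":-1,"tx":0,"ty":0,"tz":0.01,"spin":0.025},{"hand":-1,"tx":0,"ty":0,"tz":0.01,"spin":0.025}]' | sed -n '1,4p'
python3 -m handwheel '[{"hand":-1,"tx":0,"ty":0,"tz":0,"spin":0.025},{"hand":-1,"tx":0,"ty":0,"tz":0,"spin":0.025},{"hand":-1,"tx":0,"ty":0,"tz":0,"spin":0.025}]'  | sed -n '1,4p'
```

```text
time_s: 10.3
position: [0.5521, -0.1291, 0.1489]
eef_rot: [-0.567, 0.824, -0.002, 0.002]
ft_force: [-1.7, 1.9, 9.7]
time_s: 10.6
position: [0.5521, -0.1289, 0.1488]
eef_rot: [-0.546, 0.838, -0.002, 0.002]
ft_force: [-0.7, 0.7, 9.8]
```

```bash

python3 -m handwheel '[{"hand":-1,"tx":0,"ty":0.025,"tz":0,"spin":0},{"hand":-1,"tx":0,"ty":0.025,"tz":0,"spin":0},{"hand":-1,"tx":0,"ty":0.025,"tz":0,"spin":0}]' | sed -n '1,4p'
python3 -m handwheel '[{"hand":-1,"tx":0,"ty":0,"tz":0,"spin":0.025},{"hand":-1,"tx":0,"ty":0,"tz":0,"spin":0.025},{"hand":-1,"tx":0,"ty":0,"tz":0,"spin":0.025}]'  | sed -n '1,4p'
```

```text
time_s: 10.9
position: [0.5506, -0.1285, 0.1483]
eef_rot: [-0.546, 0.838, -0.002, 0.002]
ft_force: [0.7, -0.9, 0.8]
time_s: 11.2
position: [0.5495, -0.1283, 0.147]
eef_rot: [-0.525, 0.851, -0.001, 0.001]
ft_force: [1.8, -1.3, 0.1]
```

```bash

python3 -m handwheel '[{"hand":-1,"tx":0,"ty":0,"tz":0.02,"spin":0},{"hand":-1,"tx":0,"ty":0,"tz":0.04,"spin":0},{"hand":-1,"tx":0,"ty":0,"tz":0.04,"spin":0}]' | sed -n '1,4p'
python3 -m handwheel '[{"hand":-1,"tx":0,"ty":0,"tz":0.02,"spin":0},{"hand":-1,"tx":0,"ty":0,"tz":0.03,"spin":0},{"hand":-1,"tx":0,"ty":0,"tz":0.03,"spin":0}]'  | sed -n '1,5p'
```

```text
time_s: 11.5
position: [0.5494, -0.1283, 0.1435]
eef_rot: [-0.525, 0.851, -0.001, 0.0]
ft_force: [4.5, -2.1, -0.1]
time_s: 11.8
position: [0.5493, -0.1283, 0.1414]
eef_rot: [-0.525, 0.851, -0.001, 0.0]
ft_force: [4.9, -2.2, 1.3]
finger_gap: 0.0251
```

```bash

python3 -m handwheel '[{"hand":-1,"tx":0,"ty":-0.008,"tz":0.02,"spin":0},{"hand":-1,"tx":0,"ty":-0.008,"tz":0.035,"spin":0},{"hand":-1,"tx":0,"ty":-0.008,"tz":0.035,"spin":0}]'
python3 -m handwheel '[{"hand":-1,"tx":0,"ty":0,"tz":0.012,"spin":0},{"hand":-1,"tx":0,"ty":0,"tz":0.012,"spin":0},{"hand":-1,"tx":0,"ty":0,"tz":0.012,"spin":0}]'
python3 -c "
from rig import *;print(get_state()['ft_torque'])"
```

```text
time_s: 12.1
position: [0.5494, -0.1283, 0.1382]
eef_rot: [-0.525, 0.851, -0.0, 0.0]
ft_force: [4.3, -2.7, 0.1]
finger_gap: 0.0248
gripper_force: 59.6
time_s: 12.4
position: [0.5494, -0.1283, 0.1374]
eef_rot: [-0.525, 0.851, -0.0, 0.0]
ft_force: [5.1, -3.1, 2.8]
finger_gap: 0.0253
gripper_force: 59.8
[-0.65970424 -1.01719426 -0.02995603]
```

```bash

python3 -m handwheel '[{"hand":-1,"tx":0,"ty":-0.01,"tz":0,"spin":0.03},{"hand":-1,"tx":0,"ty":-0.01,"tz":0,"spin":0.06},{"hand":-1,"tx":0,"ty":-0.01,"tz":0,"spin":0.09},{"hand":-1,"tx":0,"ty":-0.01,"tz":0,"spin":0.12},{"hand":-1,"tx":0,"ty":-0.01,"tz":0,"spin":0.12}]'
python3 -c "
from rig import *;print(get_state()['ft_torque'])"
python3 -m handwheel '[{"hand":-1,"tx":0,"ty":0,"tz":0,"spin":0.03},{"hand":-1,"tx":0,"ty":0,"tz":0,"spin":0.06},{"hand":-1,"tx":0,"ty":0,"tz":0,"spin":0.08},{"hand":-1,"tx":0,"ty":0,"tz":0,"spin":0.08}]'
python3 -c "
from rig import *;print(get_state()['ft_torque'])"
```

```text
time_s: 12.9
position: [0.5482, -0.1277, 0.1366]
eef_rot: [-0.419, 0.908, 0.001, -0.001]
ft_force: [0.2, -1.5, 1.7]
finger_gap: 0.0253
gripper_force: 59.8
[-0.16835202 -0.19353558 -0.02792706]
time_s: 13.3
position: [0.5482, -0.1276, 0.1366]
eef_rot: [-0.346, 0.938, 0.001, -0.001]
ft_force: [-1.1, 0.1, 1.7]
finger_gap: 0.025
gripper_force: 59.8
[0.05542756 0.02866121 0.02296247]
```

```bash

python3 -m handwheel '[{"hand":-1,"tx":0,"ty":0,"tz":0.003,"spin":0.03},{"hand":-1,"tx":0,"ty":0,"tz":0.006,"spin":0.06},{"hand":-1,"tx":0,"ty":0,"tz":0.01,"spin":0.1},{"hand":-1,"tx":0,"ty":0,"tz":0.01,"spin":0.1}]'
python3 -c "
from rig import *;print(get_state()['ft_torque'])"
python3 -m handwheel '[{"hand":-1,"tx":0,"ty":0,"tz":0.003,"spin":0.03},{"hand":-1,"tx":0,"ty":0,"tz":0.006,"spin":0.06},{"hand":-1,"tx":0,"ty":0,"tz":0.01,"spin":0.1},{"hand":-1,"tx":0,"ty":0,"tz":0.01,"spin":0.1}]'
python3 -c "
from rig import *;print(get_state()['ft_torque'])"
```

```text
time_s: 13.7
position: [0.5486, -0.1277, 0.1359]
eef_rot: [-0.251, 0.968, 0.001, -0.001]
ft_force: [-1.1, 0.4, 2.5]
finger_gap: 0.025
gripper_force: 59.9
[0.13724657 0.13661356 0.02518109]
time_s: 14.1
position: [0.5491, -0.128, 0.1355]
eef_rot: [-0.153, 0.988, 0.001, -0.001]
ft_force: [-1.1, 0.9, 2.7]
finger_gap: 0.0249
gripper_force: 60.0
[0.15026961 0.0846243  0.00158357]
```

```bash

python3 -m handwheel '[{"hand":-1,"tx":0,"ty":0,"tz":0.007,"spin":0.06},{"hand":-1,"tx":0,"ty":0,"tz":0.014,"spin":0.12},{"hand":-1,"tx":0,"ty":0,"tz":0.015,"spin":0.15},{"hand":-1,"tx":0,"ty":0,"tz":0.015,"spin":0.15}]'
python3 -c "
from rig import *;print(get_state()['ft_torque'])"
python3 -m handwheel '[{"hand":-1,"tx":0,"ty":0,"tz":0.007,"spin":0.06},{"hand":-1,"tx":0,"ty":0,"tz":0.012,"spin":0.12},{"hand":-1,"tx":0,"ty":0,"tz":0.012,"spin":0.135},{"hand":-1,"tx":0,"ty":0,"tz":0.012,"spin":0.135},{"hand":-1,"tx":0,"ty":0,"tz":0.012,"spin":0.135}]'
python3 - <<'E'
from h import *
s=get_state(); print(s['ft_torque'],s['eef_rot'])
im,W=cloud('top','t4.png')
cv2.imwrite('pics/s4c.png',cv2.resize(get_image('scene')[0][140:230,160:290],None,fx=5,fy=5,interpolation=cv2.INTER_CUBIC))
E
```

```text
time_s: 14.5
position: [0.5496, -0.1284, 0.1346]
eef_rot: [-0.004, 1.0, 0.0, -0.0]
ft_force: [-0.4, 0.9, 3.6]
finger_gap: 0.0251
gripper_force: 60.1
[ 0.12018666  0.05350277 -0.07208113]
time_s: 15.0
position: [0.5499, -0.1285, 0.1338]
eef_rot: [0.13, 0.991, 0.0, 0.0]
ft_force: [-0.5, 0.9, 4.9]
finger_gap: 0.0255
gripper_force: 60.2
[ 0.06579832  0.07792024 -0.02989839] [1.30187183e-01 9.91489420e-01 5.90198353e-05 1.53862883e-04]
```

View pics/s4c.png

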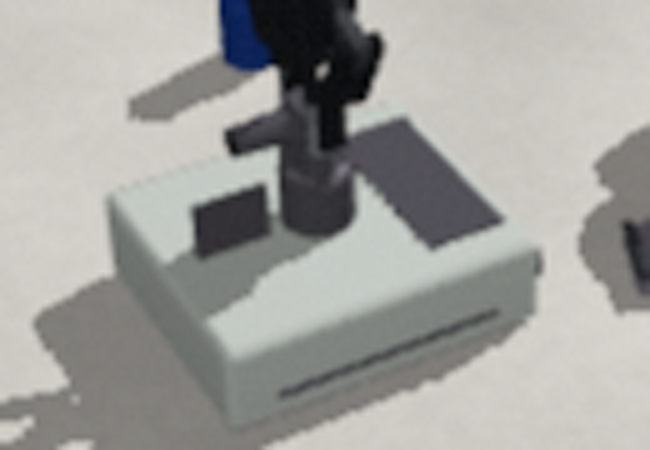

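```bash

python3 -m handwheel '[{"hand":-0.2,"tx":0,"ty":0,"tz":0,"spin":0},{"hand":-0.2,"tx":0,"ty":0,"tz":0,"spin":0},{"hand":0.4,"tx":0,"ty":0,"tz":0,"spin":0},{"hand":0.4,"tx":0,"ty":0,"tz":0,"spin":0},{"hand":0.4,"tx":0,"ty":0,"tz":0,"spin":0},{"hand":0.4,"tx":0,"ty":0,"tz":0,"spin":0}]'
python3 -m handwheel '[{"hand":0.4,"tx":0,"ty":0,"tz":-0.25,"spin":0},{"hand":0.4,"tx":0,"ty":0,"tz":-0.6,"spin":0},{"hand":0.4,"tx":0,"ty":0,"tz":-1,"spin":0},{"hand":0.4,"tx":0,"ty":0,"tz":-1,"spin":0}]'
python3 -m handwheel '[{"hand":0.4,"tx":0.4,"ty":0,"tz":-0.3,"spin":0},{"hand":0.4,"tx":0.8,"ty":0,"tz":-0.5,"spin":0},{"hand":0.4,"tx":0.8,"ty":0,"tz":-0.5,"spin":0},{"hand":0.4,"tx":0.8,"ty":0,"tz":-0.5,"spin":0}]'
python3 - <<'E'
from h import *
for c in('wrist','scene','top'):
    im,W=cloud(c,c+'5.png'); W=W.reshape(-1,3); W=W[~np.isnan(W[:,0])]
    p=W[(abs(W[:,0]-.55)<.1)&(abs(W[:,1]+.128)<.1)&(W[:,2]>.114)&(W[:,2]<.16)]
    h=p[p[:,2]>.14]
    print(c,len(p),cv2.minAreaRect(p[:,:2].astype(np.float32)) if len(p) else 0, np.median(h[:,2]) if len(h) else p[:,2].max(initial=0))
E
```

```text
time_s: 15.7
position: [0.5498, -0.1285, 0.1334]
eef_rot: [0.132, 0.991, 0.0, -0.0]
ft_force: [0.0, -0.8, 0.3]
finger_gap: 0.0598
gripper_force: 0.0
time_s: 16.1
position: [0.5525, -0.1294, 0.2183]
eef_rot: [0.132, 0.991, -0.001, 0.004]
ft_force: [0.9, 0.8, 0.5]
finger_gap: 0.0599
gripper_force: 0.0
time_s: 16.5
position: [0.4881, -0.1118, 0.2537]
eef_rot: [0.132, 0.991, -0.0, 0.001]
ft_force: [-0.1, -0.1, -0.3]
finger_gap: 0.06
gripper_force: 0.0
wrist 1650 ((0.5686888694763184, -0.13293640315532684), (0.025978345423936844, 0.06545808166265488), 76.26127624511719) 0.14596331677843224
scene 240 ((0.5691937804222107, -0.13256222009658813), (0.03232079744338989, 0.06575684249401093), 82.63961029052734) 0.14387153659134383
top 3 ((0.5521687269210815, -0.11716388165950775), (0.0043153418228030205, 0.002610071562230587), 16.79556655883789) 0.1265026292480494
```

View pics/wrist5.png

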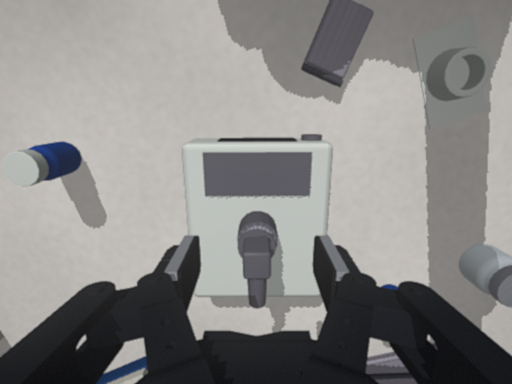

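```bash
python3 -c "
from rig import *;print(finish_job())"
```

```text
the job is handed in; nothing more can be done
None
```

I fitted the elbow into the port on the right start, screwed it clockwise until its nozzle was about 1° off the fin (seal pressed about 3 mm), let go and handed it in at about 16.7 s; no verdict was returned.

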